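Dock the specimen carrier against the fence and its sprung stop

ROBOT

A 7-joint arm with a two-finger parallel gripper is mounted at the origin on the work surface. World frame = base frame: x ahead of the robot, y to its left, z up, the work surface at z = 0. Lengths are in m, angles in rad, forces in N, time in s.
With the tool pointing down it reaches from about 0.4 to 0.85 m from the base axis. Payload 4.5 kg.
Tool frame: the origin (TCP) lies at the very end of the fingers, on their centre line; the grasp point (between the pads) lies 19 mm behind it; z points along the fingers, y is the line along which they close (so a half turn about z gives the same grasp; the last joint's range is limited). The gripper opens to 88 mm and grips with 3 to 60 N. Pads are 18 mm wide; open, the fingers measure 123 mm over their backs; the gripper's body (75 mm by 187 mm) begins 45 mm behind the grasp point.
Start: joints at [-1.093, 0.689, -0.195, 1.565, 0.157, 0.902, -0.215], TCP at [0.268, 0.564, 0.2] pointing down, gripper open.
Joint ranges: [-3.01, 3.01], [-0.46, 2.08], [-1.47, 1.51], [0.13, 2.56], [-1, 4.14], [0.04, 2.09], [-2.66, 2.66]. Speed limits (rad/s): [2.57, 2.57, 3.14, 3.14, 3.14, 3.14, 3.14].

INTERFACE

Orientations are given as a unit quaternion [w, x, y, z].
In Python, from bench import get_obs, camera, calibration, job gives the robot as it stands.
- The arm moves only by the shell command python3 -m handwheel 'ROWS' [FORCE]. ROWS is JSON, a list of rows, each a list of 3 entries, a list of its own where there are three numbers: the opening, from -1 (shut) to 1 (fully open), then the shift along the tool's x, y, z as a fraction of full scale, then the turn about the tool's z as a fraction of full scale. A call has 1 to 5 rows; each row shifts and turns the commanded pose from where the row before left it, along the tool's axes as they then stand; what a row does not reach is not made up. Full scale, the value 1, is 60 mm for a shift and 0.1 rad for a turn. A row lasts 1/8 s, in which the tool goes at most 62.5 mm and 10.7 degrees, less where a joint would pass 70% of its speed; a pose out of reach is approached as far as the arm can. A call with a number of a shift or a turn outside -1 to 1 is refused whole. A call with a gripper value outside its range is refused whole. The fingers move at their own pace and stop on an object; FORCE is the grip in N (left out, the last holds). Time passes only in rows, so rows that do not move let the fingers close. It gives the time, the measured TCP pose, the force, the opening and the grip force at its end, in the units of the state.
- get_obs(): the state, without advancing time (a new reading comes with each control period).
- camera(name): name is "scene" or "top"; returns the picture (384x512x3 uint8, red, green, blue); there is no depth.
- calibration(name): a dict with "K" (3x3 intrinsics, pixels), "rvec" (rotation vector, rad) and "tvec" (3), from world to camera coordinates, as OpenCV has them. Camera axes: x right, y down, z forward; pixel columns grow to the right and rows downward; lengths in m; the calibration is good to about 2 mm. A picture is of the moment at which its call begins. calibration takes no time and is no camera call.
- job.hand_in(): hands the job in; it is judged then, once.
The state is a dict: "clock": time; "q": joint angles; "qd": joint speeds; "effort": joint torques, N m; "eef_pos": TCP position; "orientation": TCP orientation; "force": force on the tool from outside, world axes, zero at the start; "moment": the same for the moment, N m; "width": finger opening in m; "finger_force": force on a finger pad.
Only numpy, scipy, OpenCV 4.12 (cv2) and the standard library are available. Lean on these libraries where they do the work, as an engineer would, in place of code of your own. Each camera call takes 0.05 s, during which the arm holds its last target. There are 200 camera calls.

TASK

Push the black specimen carrier across the bench into its docking corner: its far long side flush along the aluminium fence, and its left end right up against the stop block so that the stop's spring pin is pushed fully in. Slide it flat on the bench without lifting or ramming it (keep the push under about 40 N), leave the other things where they are, and let go.

Things in the scene. Friction and masses are not known exactly. Their poses are not given: they have to be found in the camera images.
- carrier: Loose black specimen carrier, a flat slab with a glass window: 100 (x) x 140 (y) x 24 mm high, about 0.6 kg, too wide to grip; two 4 mm clips on its top near the y ends (28 mm high in all). Origin: centre of its underside; y along its long side, z up. It starts in front of the fence, askew.
- rail: Fixed straight aluminium fence on the bench, 360 mm long (along its y), 32 mm high, 30 mm thick plus a 22 x 6 mm foot behind. Origin: on the bench at the middle of its working face; the face is the plane x = 0 and looks to its -x. Docked, the carrier's axes are parallel to the fence's and its origin at x = -50 mm.
- rail_left (a point): Left (+y) end of the fence's face, on the bench. Near it an aluminium stop block (30 along y, 32 mm high, 12 mm black knob on top) reaches out 100 mm from the fence to -x, the short leg of an L, its working face looking to -y. That face is clamped anywhere from 20 to 90 mm before this end and its position is not reported: find it by touch or sight.
- pin (a joint): Spring pin in the stop block's working face, 10 mm thick, 52 mm out from the fence, 14 mm above the bench; it sticks out 6 mm towards -y. 0 = free, 0.006 m = pushed in flush with the block's face. Its spring is weak (under 1 N), so the carrier stays where it is left.
- reagent: Bystander, loose: amber jar, 62 mm wide, 115 mm high, left of the fence's stop. Origin: centre of its underside.
- dish: Bystander, loose: clear open dish, 90 mm wide, 18 mm high, left, before the stop's outer end. Origin: centre of its underside.
- objective: Bystander, loose: dark steel microscope objective standing on end, 38 mm wide, 52 mm high, near the robot. Origin: centre of its underside.
- slidebox: Bystander, loose: closed grey slide box, 160 x 90 x 32 mm, on the right. Origin: centre of its underside.
- adapter: Bystander, loose: black power adapter, 60 x 115 x 34 mm, right front. Origin: centre of its underside.
Not all that is in view belongs to the job. Leave any yellow look-alike of the carrier alone.

How it is judged:
At the end, for the whole second after the job is handed in: The carrier lies flat and still on the bench, parallel to the fence within 2 degrees, its far long side within 3 mm of the fence's face, next to the stop block with the spring pin pushed in more than 4 of its 6 mm (value of joint pin above 0.004 m and x of carrier in the frame of rail between -0.053 and -0.046 m and y of carrier in the frame of rail between 0.01 and 0.1 m and angle between the y axis of carrier and the y axis of rail, either way round below 0.035 rad and angle between carrier's own z axis and vertical below 0.03 rad and height (world z) of carrier below 0.004 m and linear speed of carrier below 0.01 m/s); the robot touches nothing.
It fails at once if the carrier is lifted off the bench or tipped up (height (world z) of carrier above 0.012 m or angle between carrier's own z axis and vertical above 0.15 rad).
It fails at once if the carrier is rammed: the arm pushes it with more than 45 N (contact force between the arm and carrier above 45 N).
It fails at once if a bystander is moved by more than 15 mm or tipped (distance of any of reagent, dish, objective, slidebox, adapter from where it was at the start of the episode above 0.015 m or angle between any of reagent, dish, objective, slidebox, adapter's own z axis and vertical above 0.3 rad).
It also fails if it takes over 45 s, if anything falls off the work surface, if the arm or the gripper's body presses on something with over 40 N, if the wrist force passes 120 N, or if a joint passes its speed limit or range.

## Working session

There is one attempt and no reset: what is moved stays moved. The work goes in short steps, Python scripts to look and compute and a shell command to move; the robot and the scene stay as the last step left them, time stands still between calls to the robot, and variables do not carry over. Pictures are saved under pics/ and viewed, at most 10 in all, crops included, and the job is handed in when it is done.

```bash
mkdir -p pics; ls
python3 - <<'E'
from bench import *
import cv2
for n in("scene","top"):
    cv2.imwrite(f"pics/{n}0.png",camera(n)[:,:,::-1]); print(calibration(n))
print(get_obs())
E
```

```text
pics
{'K': array([[408.99494418,   0.        , 253.03281196],
       [  0.        , 408.99494418, 195.98716382],
       [  0.        ,   0.        ,   1.        ]]), 'rvec': array([ 1.238105  ,  2.04619637, -1.07675135]), 'tvec': array([ 0.18760071, -0.16033893,  1.44892807])}
{'K': array([[431.95761351,   0.        , 251.92657047],
       [  0.        , 431.95761351, 193.59314339],
       [  0.        ,   0.        ,   1.        ]]), 'rvec': array([ 2.16992782, -2.1825074 ,  0.12173545]), 'tvec': array([0.01334126, 0.43584689, 1.29559538])}
{'clock': 0.1, 'q': array([-1.09318338,  0.68988278, -0.19449259,  1.56623279,  0.15729051,
        0.90244834, -0.21508467]), 'qd': array([ 0.00179554, -0.00209271,  0.0002471 , -0.00218076,  0.00030142,
       -0.00036355,  0.00061988]), 'effort': array([-2.24780706e-03, -5.28501892e+01, -1.27126973e+00, -1.53836435e+01,
       -5.25376713e-02,  2.02083167e-03,  4.24337225e-05]), 'eef_pos': array([0.26815692, 0.56387607, 0.1994023 ]), 'orientation': array([-1.15268795e-04,  2.20058640e-01,  9.75486324e-01, -7.83591974e-04]), 'force': array([ 0.95641527,  0.22229662, -0.74465894]), 'moment': array([-0.03029583, -0.0409962 , -0.02991831]), 'finger_force': 0.0, 'width': 0.08817279153831172}
```

View pics/top0.png

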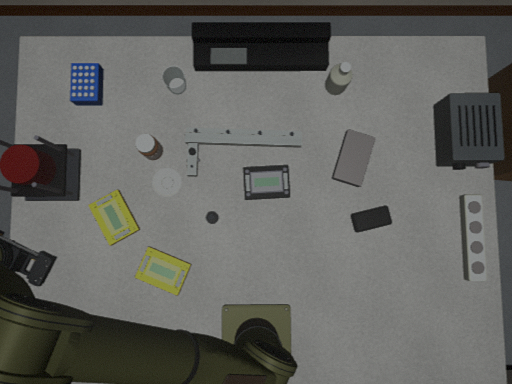

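View pics/scene0.png

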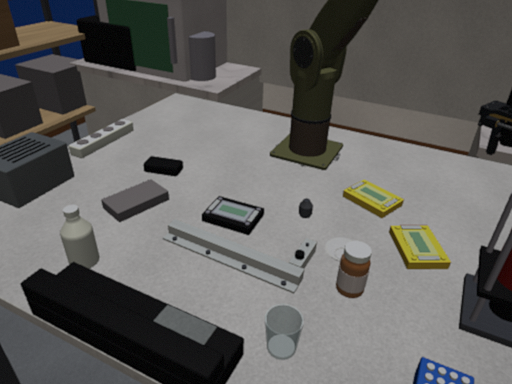

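Top view: the black carrier is at (267,182), the fence runs from (186,137) to (300,137), and the stop is at (192,158) with its knob at (192,151). The dish is at (167,182), the jar at (148,147) and the objective at (212,217).
Things that could be taken for the carrier: black slab (267,182), yellow look-alikes (114,217) and (163,270), adapter (371,218), slide box (354,158). I choose (267,182), which is black, has a window and clips, and lies in front of the fence. I'll check it in a close crop.

```bash
cat > h.py <<'E'
import numpy as np, cv2
from bench import *
def w(uv,z,n="top"):
    c=calibration(n); R=cv2.Rodrigues(c["rvec"])[0]; o=-R.T@c["tvec"]
    p=cv2.undistortPoints(np.float32(uv).reshape(-1,1,2),c["K"],None).reshape(-1,2)
    d=np.c_[p,np.ones(len(p))]@R
    return (o+d*((z-o[2])/d[:,2])[:,None])
def carrier(im):
    g=im.max(2); m=np.zeros_like(g); m[145:225,200:325]=(g[145:225,200:325]<75)*255
    m=cv2.morphologyEx(m,cv2.MORPH_CLOSE,np.ones((5,5)))
    cs=cv2.findContours(m,0,1)[0]
    return [(cv2.contourArea(c),cv2.minAreaRect(c)) for c in cs if cv2.contourArea(c)>60]
E
python3 - <<'E'
from h import *
im=camera("top"); cv2.imwrite("pics/crop.png",cv2.resize(im[115:230,175:315,::-1],None,fx=5.5,fy=5,interpolation=cv2.INTER_CUBIC) if 0 else cv2.resize(im[115:230,175:315,::-1],None,fx=5,fy=5,interpolation=cv2.INTER_CUBIC))
for a,r in carrier(im): print(a,r,w(cv2.boxPoints(r),.022).round(4).tolist())
E
```

```text
96.0 ((211.5, 217.5), (11.0, 11.0), 90.0) [[0.3805, 0.1504, 0.022], [0.3803, 0.1171, 0.022], [0.347, 0.1171, 0.022], [0.3472, 0.1503, 0.022]]
1415.0 ((266.1892395019531, 181.90615844726562), (33.004661560058594, 45.208065032958984), 86.8201675415039) [[0.519, 0.0386, 0.022], [0.5261, -0.1001, 0.022], [0.4244, -0.1042, 0.022], [0.4175, 0.0334, 0.022]]
```

View pics/crop.png

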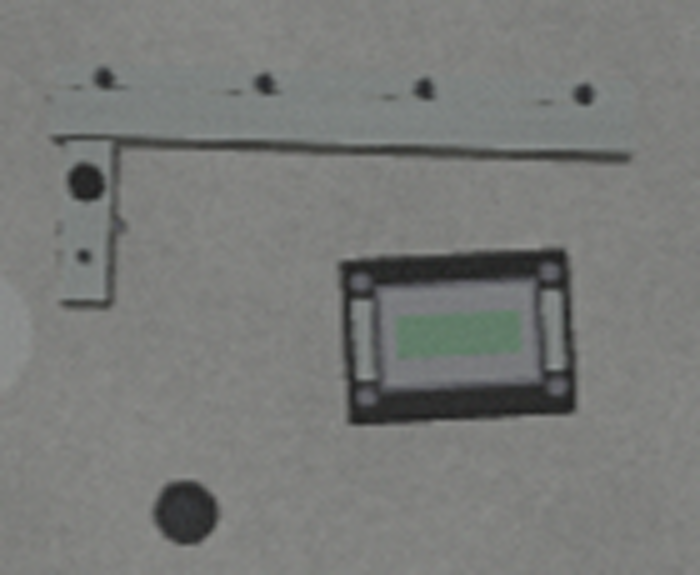

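The crop confirms the choice: a black slab with a glass window and clips, corners at about (342,263), (566,252), (574,411) and (350,422) in the crop. The fence face line runs from (53,139) to (629,156), and the stop face runs from (117,145) to (110,303) with the pin at (122,226).

Run:
```python
from h import *
f=lambda a:np.array(a,float)/5+[175-.4,115-.4]
F=w(f([(53,137),(629,152)]),.032); F0=w(f([(53,143),(629,160)]),0)
print("fence top",F.round(4),"bottom",F0.round(4))
S=w(f([(117,145),(111,303)]),.032);print("stop top edge",S.round(4))
C=w(f([(342,263),(566,252),(574,411),(350,422)]),.024);print("carrier",C.round(4),C.mean(0))
e=F[0]-F[1];e/=np.linalg.norm(e);c=(C[0]+C[3]-C[1]-C[2]);c/=np.linalg.norm(c)
print("yaw fence",np.arctan2(-e[0],e[1]),"carrier",np.arctan2(-c[0],c[1]))
print("objective",w(f([(187,513)]),.05),"dish",w([(167,182)],.015),"jar",w([(148,143)],.11))
n=np.array([e[1],-e[0]])
for nm,P in(("C",C),("S",S),("Cc",C.mean(0)[None])): print(nm,"in rail x,y(from left end)",np.c_[(P-F[0])[:,:2]@n,(P-F[0])[:,:2]@e[:2]].round(4).tolist())
```

```text
fence top [[ 0.5944  0.2139  0.032 ]
 [ 0.5837 -0.1385  0.032 ]] bottom [[ 0.5977  0.2184  0.    ]
 [ 0.5855 -0.1425  0.    ]]
stop top edge [[0.5893 0.1748 0.032 ]
 [0.4918 0.1778 0.032 ]]
carrier [[ 0.517   0.0377  0.024 ]
 [ 0.5232 -0.0997  0.024 ]
 [ 0.4253 -0.1032  0.024 ]
 [ 0.4193  0.0332  0.024 ]] [ 0.47120623 -0.03301099  0.024     ]
yaw fence -0.030224578491138427 carrier 0.044563001351580284
objective [[0.3633854 0.1299742 0.05     ]] dish [[0.47364045 0.27088241 0.015     ]] jar [[0.57451097 0.30918539 0.11      ]]
C in rail x,y(from left end) [[-0.072, -0.1785], [-0.0616, -0.3156], [-0.1594, -0.322], [-0.1696, -0.1858]]
S in rail x,y(from left end) [[-0.0039, -0.0392], [-0.1014, -0.0391]]
Cc in rail x,y(from left end) [[-0.1157, -0.2505]]
```

```bash
python3 -m handwheel '[[1,[0,0,0],-1],[1,[0,0,0],-1],[1,[0,0,0],-1],[1,[0,0,0],-1],[1,[0,0,0],-0.14]]'
cat > rel.py <<'E'
# usage: rel.py x y z yaw -> remaining shift in tool axes (full-scale units) and turn
import sys; from h import *
from scipy.spatial.transform import Rotation as Ro
t=list(map(float,sys.argv[1:])); o=get_obs(); q=o["orientation"]
R=Ro.from_quat([*q[1:],q[0]]).as_matrix(); y=R[:,1]; yaw=np.arctan2(-y[0],y[1])
print("t",o["clock"],"pos",o["eef_pos"].round(4),"yaw",yaw.round(4),"units",(R.T@(np.array(t[:3])-o["eef_pos"])/.06).round(3),"turn",-(t[3]-yaw)/.1,"F",o["force"].round(2))
E
python3 rel.py 0.395 -0.036 0.2 -0.030
```

```text
clock: 0.78
eef_pos: [0.2684, 0.5642, 0.1998]
orientation: [-0.0, 0.015, 1.0, -0.0]
force: [-0.2, -0.4, 0.2]
width: 0.0881
finger_force: 0.0
t 0.775 pos [0.2684 0.5642 0.1998] yaw -0.0302 units [-2.412e+00 -9.935e+00  1.000e-03] turn -0.0019503448073641266 F [-0.24 -0.37  0.15]
```

```bash
python3 -m handwheel '[[1,[-0.25,-1,0],0],[1,[-0.25,-0.95,0],0],[1,[-0.25,-0.95,0],0],[1,[-0.25,-0.95,0],0],[1,[-0.25,-0.95,0],0]]' >/dev/null;  python3 -m handwheel '[[1,[-0.25,-1,0],0],[1,[-0.25,-0.95,0],0],[1,[-0.25,-0.95,0],0],[1,[-0.25,-0.95,0],0],[1,[-0.25,-0.95,0],0]]' ; python3 rel.py 0.395 -0.036 0.01 -0.030
```

```text
clock: 2.02
eef_pos: [0.4017, -0.0175, 0.2003]
orientation: [0.001, 0.016, 1.0, 0.0]
force: [1.0, 1.0, 0.0]
width: 0.0882
finger_force: 0.0
t 2.025 pos [ 0.4017 -0.0175  0.2003] yaw -0.0313 units [ 0.105 -0.312  3.172] turn -0.012950946638106212 F [1.   1.02 0.05]
```

```bash
python3 -m handwheel '[[1,[0.12,-0.3,0],0],[1,[0,0,0.9],0],[1,[0,0,0.9],0],[1,[0,0,0.6],0],[1,[0,0,0],0]]' ; python3 rel.py 0.395 -0.036 0.01 -0.030
```

```text
clock: 2.65
eef_pos: [0.3921, -0.0335, 0.0545]
orientation: [-0.002, 0.015, 1.0, -0.001]
force: [-0.1, 0.3, 0.5]
width: 0.088
finger_force: 0.0
t 2.65 pos [ 0.3921 -0.0335  0.0545] yaw -0.0297 units [-0.053 -0.039  0.741] turn 0.0031878000998807055 F [-0.05  0.27  0.55]
```

Clear of the carrier; I'll lower to about 10 mm and look.

```bash
python3 -m handwheel '[[1,[0,0,0.4],0],[1,[0,0,0.34],0],[1,[0,0,0],0]]' ; python3 rel.py 0.405 -0.036 0.01 -0.030
python3 - <<'E'
from h import *
cv2.imwrite("pics/s1.png",camera("scene")[150:310,140:360,::-1].repeat(3,0).repeat(3,1))
E
```

```text
clock: 3.02
eef_pos: [0.3966, -0.0362, 0.0427]
orientation: [-0.002, 0.015, 1.0, -0.003]
force: [-0.2, -0.3, -0.8]
width: 0.0883
finger_force: 0.0
t 3.025 pos [ 0.3966 -0.0362  0.0427] yaw -0.0294 units [-0.142  0.011  0.545] turn 0.005834911583701592 F [-0.19 -0.26 -0.76]
```

View pics/s1.png

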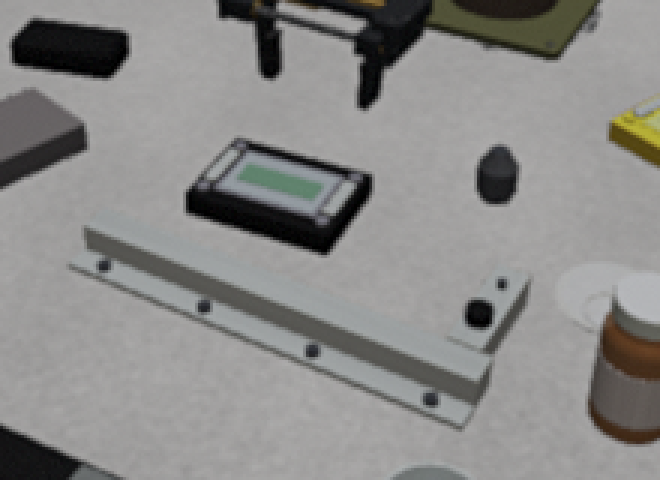

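The picture shows the fingers at crop (270,70) and (370,100), still raised behind the carrier (280,190). The descent has stalled, so I'll check the joint ranges.

```bash
python3 -m handwheel '[[1,[0,0,0],0],[1,[0,0,0],0]]' ; python3 rel.py 0.400 -0.036 0.01 -0.030; python3 -c "
from bench import *;print(get_obs()['q'].round(3),get_obs()['qd'].round(3))"
```

```text
clock: 3.32
eef_pos: [0.3956, -0.0361, 0.0421]
orientation: [-0.003, 0.015, 1.0, -0.003]
force: [0.2, -0.1, 0.1]
width: 0.0883
finger_force: 0.0
t 3.325 pos [ 0.3956 -0.0361  0.0421] yaw -0.0302 units [-0.077  0.007  0.534] turn -0.001983722646598067 F [ 0.2  -0.07  0.1 ]
[ 0.008  0.768 -0.062  2.358  1.124  0.054  0.381] [-0.005  0.008  0.002  0.     0.014 -0.003 -0.011]
```

Joint 6 is at its lower limit: with the tool vertical near the base, the TCP can't get low directly behind the carrier. I'll straddle the left near corner diagonally instead (yaw −0.64): one finger behind the middle of the near side, the other outside the left end, and the TCP further out.

```bash
python3 -m handwheel '[[1,[0,0,-0.7],0],[1,[-0.4,0,-0.5],1],[1,[-0.2,0.4,0],1],[1,[0,0.4,0],1],[1,[0,0,0],1]]' >/dev/null; python3 -m handwheel '[[1,[0,0,0],1],[1,[0,0,0],1],[1,[0,0,0],0.1],[1,[0,0,0],0]]' ; python3 rel.py 0.436 0.012 0.013 -0.638
```

```text
clock: 4.45
eef_pos: [0.4401, 0.01, 0.0942]
orientation: [-0.005, 0.315, 0.949, -0.003]
force: [-0.1, -0.3, 0.5]
width: 0.0884
finger_force: 0.0
t 4.45 pos [0.4401 0.01   0.0942] yaw -0.6399 units [ 0.065 -0.004  1.354] turn -0.019100181611064748 F [-0.13 -0.27  0.54]
```

```bash
python3 -m handwheel '[[1,[0.065,0,0.35],0],[1,[0,0,0.35],0],[1,[0,0,0],0],[1,[0,0,0],0]]' ; python3 rel.py 0.436 0.012 0.013 -0.638
python3 - <<'E'
from h import *
cv2.imwrite("pics/s2.png",camera("scene")[150:310,140:360,::-1].repeat(3,0).repeat(3,1))
E
```

```text
clock: 4.95
eef_pos: [0.4369, 0.0124, 0.0526]
orientation: [-0.004, 0.315, 0.949, -0.002]
force: [-0.2, -0.8, -0.8]
width: 0.0879
finger_force: 0.0
t 4.95 pos [0.4369 0.0124 0.0526] yaw -0.641 units [ 0.004 -0.009  0.659] turn -0.02988390815057307 F [-0.19 -0.76 -0.82]
```

View pics/s2.png

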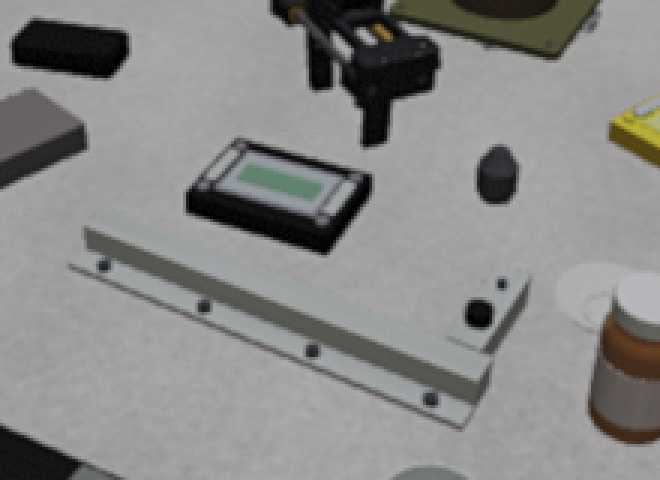

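The fingers straddle the left near corner: tips at crop (320,85) behind it and (375,143) outside the left end, both clear of the carrier. I'll lower further.

```bash
python3 -m handwheel '[[1,[0,0,0.3],0],[1,[0,0,0.17],0],[1,[0,0,0.17],0],[1,[0,0,0],0],[1,[0,0,0],0]]' ; python3 rel.py 0.436 0.012 0.013 -0.638
```

```text
clock: 5.62
eef_pos: [0.4367, 0.0122, 0.0143]
orientation: [-0.004, 0.315, 0.949, -0.002]
force: [0.5, 0.5, 0.3]
width: 0.088
finger_force: 0.0
t 5.625 pos [0.4367 0.0122 0.0143] yaw -0.6416 units [ 0.008 -0.01   0.022] turn -0.03597561809100647 F [0.54 0.52 0.33]
```

```bash
python3 -m handwheel '[[1,[-0.067,0.05,0],0],[1,[-0.067,0.05,0],0],[1,[-0.067,0.05,0],0],[1,[-0.067,0.05,0],0],[1,[-0.067,0.05,0],0]]' ; python3 rel.py 0.471 0.012 0.013 -0.638;  python3 -m handwheel '[[1,[-0.067,0.05,0],0],[1,[-0.067,0.05,0],0]]';python3 rel.py 0.471 0.012 0.013 -0.638
python3 - <<'E'
from h import *
cv2.imwrite("pics/t3.png",camera("top")[115:230,175:315,::-1].repeat(5,0).repeat(5,1))
E
```

```text
clock: 6.25
eef_pos: [0.4618, 0.0121, 0.0135]
orientation: [-0.005, 0.315, 0.949, -0.003]
force: [0.5, -0.4, -0.1]
width: 0.0881
finger_force: 0.0
t 6.25 pos [0.4618 0.0121 0.0135] yaw -0.6416 units [-0.124  0.09   0.006] turn -0.03569323790535428 F [ 0.51 -0.36 -0.12]
clock: 6.5
eef_pos: [0.4718, 0.0122, 0.0134]
orientation: [-0.005, 0.315, 0.949, -0.003]
force: [0.1, -0.8, -0.6]
width: 0.0881
finger_force: 0.0
t 6.5 pos [0.4718 0.0122 0.0134] yaw -0.6414 units [ 0.008 -0.01   0.006] turn -0.034129642456123266 F [ 0.09 -0.79 -0.62]
```

View pics/t3.png

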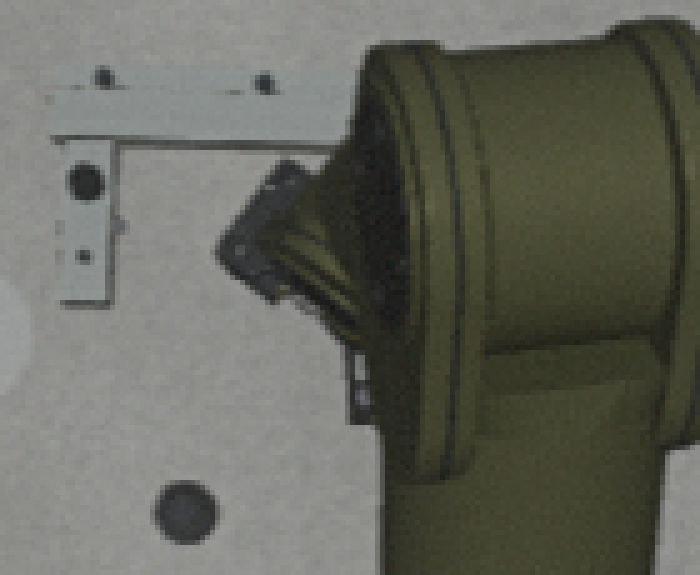

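Most of the carrier is hidden by the arm. Its near-left corner at crop (352,422) looks unmoved and the force is ~0, so I need the scene view.

Run:
```python
from h import *
cv2.imwrite("pics/s4.png",camera("scene")[170:280,180:320,::-1].repeat(5,0).repeat(5,1))
c=calibration("scene")
print(cv2.projectPoints(np.array([[.4718-.0316,.0122-.0426,.0134],[.4718+.0316,.0122+.0426,.0134],[.4718,.0122,.0134]]),c["rvec"],c["tvec"],c["K"],None)[0].reshape(-1,2)*5-[900,850])
```

```text
[[295.62999007 191.18155749]
 [383.20071993 300.5581565 ]
 [337.83211869 243.89238115]]
```

View pics/s4.png

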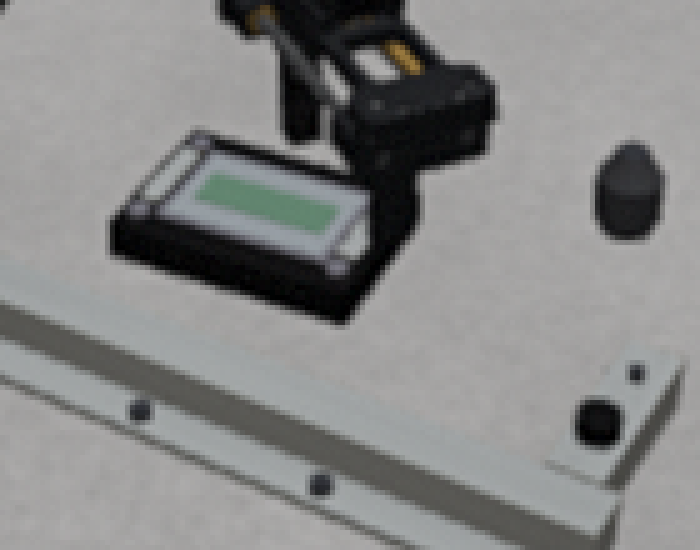

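The carrier hasn't moved: its corner is still at full-image pixel (249,234). The finger tips show at crop (300,140) and about (390,220), but the reported TCP predicts (296,191) and (383,301). I'll check both calibrations for consistency.

Run:
```python
from h import *
def P(X,n):
    c=calibration(n); return cv2.projectPoints(np.array(X,float),c["rvec"],c["tvec"],c["K"],None)[0].reshape(-1,2).round(1).tolist()
print("scene carrier corners, fence ends top, knob, base", P([[.517,.0377,.024],[.5232,-.0997,.024],[.4253,-.1032,.024],[.4193,.0332,.024],[.5944,.2139,.032],[.5837,-.1385,.032],[0,0,0]],"scene"))
print("s2 tips",P([[.4369-.0316,.0124-.0426,.0526],[.4369+.0316,.0124+.0426,.0526]],"scene"))
print("base top",P([[0,0,0]],"top"))
o=get_obs();print(o["clock"],o["eef_pos"],o["q"].round(3))
```

```text
scene carrier corners, fence ends top, knob, base [[248.3, 227.7], [201.1, 213.6], [219.0, 195.3], [263.4, 207.7], [302.7, 267.4], [175.1, 218.9], [306.0, 150.7]]
s2 tips [[245.3, 190.2], [263.2, 210.7]]
base top [[256.4, 338.9]]
6.6 [0.47227613 0.01225534 0.01337171] [ 0.015  0.852 -0.226  2.138  0.78   0.242  0.026]
```

Run:
```python
from h import *
print("s2 tip rays, reported z .0526, fingers at (.405,-.030),(.468,.055)")
for z in(.0126,.03,.0526,.07,.09,.1): print(z,w([(246.7,178),(265,197.7)],z,"scene")[:,:2].round(4).tolist())
print("top t3 body end mid, expected (.5276,.087)")
f=lambda a:np.array(a,float)/5+[175-.4,115-.4]
for z in(.07,.1,.13,.16): print(z,w(f([(252,205),(287,160),(217,250)]),z)[:,:2].round(4).tolist())
```

```text
s2 tip rays, reported z .0526, fingers at (.405,-.030),(.468,.055)
0.0126 [[0.2867, -0.0873], [0.3577, 0.009]]
0.03 [[0.3123, -0.0741], [0.3814, 0.0196]]
0.0526 [[0.3457, -0.0571], [0.4123, 0.0333]]
0.07 [[0.3714, -0.044], [0.4361, 0.0438]]
0.09 [[0.4009, -0.0289], [0.4634, 0.0559]]
0.1 [[0.4156, -0.0214], [0.4771, 0.062]]
top t3 body end mid, expected (.5276,.087)
0.07 [[0.5445, 0.0904], [0.5715, 0.0697], [0.5177, 0.1111]]
0.1 [[0.5389, 0.0889], [0.5652, 0.0687], [0.5126, 0.1091]]
0.13 [[0.5332, 0.0874], [0.5589, 0.0677], [0.5076, 0.1071]]
0.16 [[0.5275, 0.0859], [0.5525, 0.0667], [0.5025, 0.1051]]
```

The x and y readings agree with the cameras, but the real finger tips are about 40 mm higher than the reported TCP z, so the fingers were hovering over the carrier. Touch will settle the height. That also raises the minimum radius when low, so I'll straddle the near-right corner at yaw +1.07, where the radius is larger.

```bash
python3 -m handwheel '[[1,[0,0,-0.5],-1],[1,[0,0,-0.5],-1],[1,[0,0,0],-1],[1,[0,0,0],-1],[1,[0,0,0],-1]]' >/dev/null; python3 -m handwheel '[[1,[0,0,0],-1],[1,[0,0,0],-1],[1,[0,0,0],-1],[1,[0,0,0],-1],[1,[0,0,0],-1]]'>/dev/null;  python3 -m handwheel '[[1,[0,0,0],-1],[1,[0,0,0],-1],[1,[0,0,0],-1],[1,[0,0,0],-1],[1,[0,0,0],-1]]'>/dev/null; python3 -m handwheel '[[1,[0,0,0],-1],[1,[0,0,0],-1],[1,[0,0,0],-0.1],[1,[0,0,0],0]]' ; python3 rel.py 0.458 -0.0925 0.07 1.07; python3 -c "
from bench import *;print(get_obs()['q'].round(3))"
```

```text
clock: 8.98
eef_pos: [0.4719, 0.0122, 0.0733]
orientation: [-0.005, -0.509, 0.861, 0.002]
force: [0.2, -0.7, 0.2]
width: 0.088
finger_force: 0.0
t 8.975 pos [0.4719 0.0122 0.0733] yaw 1.067 units [ 1.639 -0.64   0.062] turn -0.030387123183295284 F [ 0.24 -0.67  0.22]
[ 0.369  0.852 -0.834  2.097  1.043  0.701  1.454]
```

```bash
python3 -m handwheel '[[1,[0.8,-0.32,0],0],[1,[0.84,-0.32,0],0],[1,[0,0,0.4],0],[1,[0,0,0.4],0],[1,[0,0,0],0]]' ; python3 rel.py 0.458 -0.0925 -0.028 1.07; python3 -c "
from bench import *;print(get_obs()['q'].round(3))"
```

```text
clock: 9.6
eef_pos: [0.4568, -0.0927, 0.0248]
orientation: [-0.006, -0.509, 0.861, 0.002]
force: [-0.4, -0.2, 0.5]
width: 0.0886
finger_force: 0.0
t 9.6 pos [ 0.4568 -0.0927  0.0248] yaw 1.0678 units [-0.02  -0.026  0.88 ] turn -0.02199494135350255 F [-0.36 -0.2   0.52]
[ 0.542  0.925 -0.747  2.135  1.208  0.622  1.531]
```

```bash
python3 -m handwheel '[[1,[-0.02,-0.02,0.25],0],[1,[0,0,0.15],0],[1,[0,0,0],0]]' ; python3 -m handwheel '[[1,[0,0,0.08],0],[1,[0,0,0.08],0],[1,[0,0,0],0]]' ;python3 rel.py 0.458 -0.0925 -0.028 1.07
python3 - <<'E'
from h import *
cv2.imwrite("pics/s5.png",camera("scene")[160:270,170:310,::-1].repeat(5,0).repeat(5,1))
E
```

```text
clock: 9.98
eef_pos: [0.4591, -0.0919, 0.0018]
orientation: [-0.005, -0.509, 0.861, 0.002]
force: [-1.0, 0.9, -0.9]
width: 0.0881
finger_force: 0.0
clock: 10.35
eef_pos: [0.459, -0.0921, -0.0081]
orientation: [-0.005, -0.509, 0.861, 0.002]
force: [-0.2, -0.3, -0.7]
width: 0.0881
finger_force: 0.0
t 10.35 pos [ 0.459  -0.0921 -0.0081] yaw 1.0686 units [0.011 0.009 0.332] turn -0.014253652895492852 F [-0.22 -0.26 -0.72]
```

View pics/s5.png

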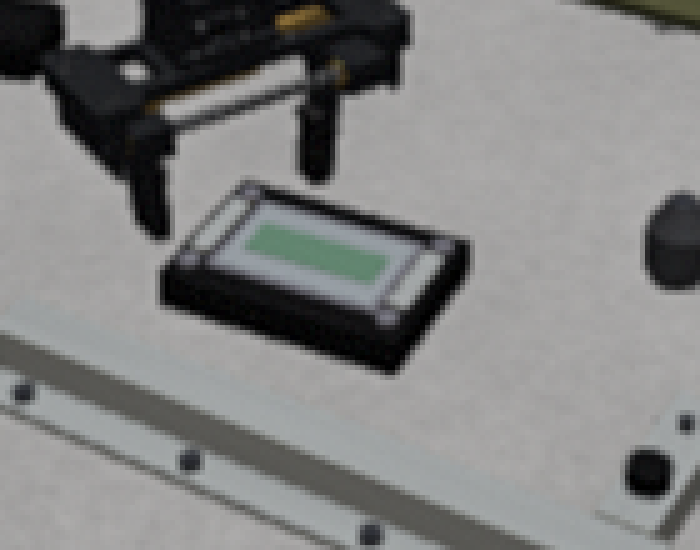

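Confirmed: the reported z is negative with nothing touched. The tips at crop (318,180) and (158,235) straddle the near-right corner. I'll go on down and feel for the bench.

```bash
python3 -m handwheel '[[1,[0,0,0.1],0],[1,[0,0,0.1],0],[1,[0,0,0.1],0],[1,[0,0,0],0]]' ;  python3 -m handwheel '[[1,[0,0,0.06],0],[1,[0,0,0.06],0],[1,[0,0,0],0]]'
```

```text
clock: 10.9
eef_pos: [0.4582, -0.0922, -0.0266]
orientation: [-0.006, -0.509, 0.861, 0.002]
force: [-1.6, -0.3, -0.6]
width: 0.0882
finger_force: 0.8
clock: 11.28
eef_pos: [0.4585, -0.0922, -0.0334]
orientation: [-0.005, -0.509, 0.861, 0.002]
force: [-2.5, 0.1, -1.2]
width: 0.0881
finger_force: 1.0
```

```bash
python3 -m handwheel '[[1,[0,0,0.06],0],[1,[0,0,0],0]]';python3 rel.py 0.458 -0.0925 -0.028 1.07; python3 -c "
from bench import *;print(get_obs()['q'].round(3))"
```

```text
clock: 11.52
eef_pos: [0.4588, -0.0922, -0.0369]
orientation: [-0.005, -0.509, 0.861, 0.002]
force: [-2.8, 0.2, 0.1]
width: 0.0878
finger_force: 1.2
t 11.525 pos [ 0.4588 -0.0922 -0.0369] yaw 1.0686 units [ 0.011  0.01  -0.148] turn -0.014289531563780322 F [-2.83  0.19  0.12]
[ 0.495  1.037 -0.664  2.139  1.433  0.569  1.341]
```

Contact at the near side (−2.8 N) and no bench contact yet. I'll raise 7 mm and push about 24 mm in +x.

```bash
python3 -m handwheel '[[1,[0,0,-0.12],0],[1,[-0.032,-0.058,0],0],[1,[-0.032,-0.058,0],0],[1,[-0.032,-0.058,0],0]]';  python3 -m handwheel '[[1,[-0.032,-0.058,0],0],[1,[-0.032,-0.058,0],0],[1,[-0.032,-0.058,0],0],[1,[0,0,0],0]]';python3 rel.py 0.48 -0.0925 -0.028 1.07
```

```text
clock: 12.02
eef_pos: [0.4697, -0.0927, -0.0294]
orientation: [-0.006, -0.509, 0.861, 0.002]
force: [-5.2, -1.3, 4.9]
width: 0.0882
finger_force: 2.8
clock: 12.52
eef_pos: [0.4825, -0.0927, -0.0296]
orientation: [-0.006, -0.509, 0.861, 0.001]
force: [-3.8, -1.5, 2.4]
width: 0.0879
finger_force: 2.0
t 12.525 pos [ 0.4825 -0.0927 -0.0296] yaw 1.0682 units [ 0.017  0.039 -0.027] turn -0.017722008117802 F [-3.78 -1.53  2.37]
```

```bash
python3 -m handwheel '[[1,[0.05,0.08,0],0],[1,[0,0,-0.6],0],[1,[0,0,-0.8],0],[1,[0,0,0],1],[1,[0,0,0],1]]'>/dev/null;  python3 -m handwheel '[[1,[0,0,0],1],[1,[0,0,0],1],[1,[0,0,0],1],[1,[0,0,0],1],[1,[0,0,0],1]]'>/dev/null;  python3 -m handwheel '[[1,[0,0,0],1],[1,[0,0,0],1],[1,[0,0,0],1],[1,[0,0,0],1],[1,[0,0,0],0]]'
cat > g.py <<'E'
from h import *
# carrier centre and yaw from its green label, plus outer dark outline, in the given view
def green(n,box):
    im=camera(n).astype(int); m=((im[...,1]-im[...,0]>18)&(im[...,1]-im[...,2]>8)).astype(np.uint8)
    k=np.zeros_like(m); x0,y0,x1,y1=box; k[y0:y1,x0:x1]=1
    c=max(cv2.findContours(m*k,0,1)[0],key=cv2.contourArea)
    P=w(c.reshape(-1,2),.024,n)[:,:2]
    r=cv2.minAreaRect((P*1000).astype(np.float32)); b=cv2.boxPoints(r)
    e=max((b[1]-b[0],b[2]-b[1]),key=np.linalg.norm); e=e*np.sign(e[1])
    print(n,"label centre mm",np.round(r[0],1),"size",np.round(r[1],1),"yaw",round(float(np.arctan2(-e[0],e[1])),3),"area",cv2.contourArea(c))
if __name__=="__main__":
    import sys
    green("scene",(190,170,320,270))
    if len(sys.argv)>1: green("top",(180,140,310,215))
E
python3 g.py 1; python3 rel.py 0.43 -0.03 -0.028 -.03
```

```text
clock: 14.4
eef_pos: [0.4791, -0.0917, 0.0546]
orientation: [-0.004, 0.015, 1.0, -0.001]
force: [0.1, 0.3, 0.6]
width: 0.0883
finger_force: 0.0
scene label centre mm [488.6 -28.9] size [25.6 75.1] yaw 0.195 area 133.0
top label centre mm [486.6   5.7] size [ 9.2 24.7] yaw 1.564 area 16.0
t 14.5 pos [ 0.4787 -0.0919  0.0545] yaw -0.0292 units [0.829 1.011 1.38 ] turn 0.007667421853396021 F [ 0.7  -0.54 -0.22]
```

The carrier is now at about (0.489, −0.029) with yaw 0.195. Mirroring the push on the near-left corner (yaw −1.07) takes out the rotation and adds more +x.

```bash
python3 -m handwheel '[[1,[0.1,0.5,-0.2],1],[1,[0,0.5,0],1],[1,[0,0.5,0],1],[1,[0,0.5,0],1],[1,[0,0,0],1]]'>/dev/null;  python3 -m handwheel '[[1,[0,0,0],1],[1,[0,0,0],1],[1,[0,0,0],1],[1,[0,0,0],1],[1,[0,0,0],1]]'>/dev/null;  python3 -m handwheel '[[1,[0,0,0],0.4],[1,[0,0,0],0]]'
python3 rel.py 0.461 0.036 -0.028 -1.07;python3 -c "
from bench import *;print(get_obs()['q'].round(3))"
```

```text
clock: 16.0
eef_pos: [0.4937, 0.0254, 0.0659]
orientation: [-0.004, 0.51, 0.86, -0.003]
force: [-0.8, 0.4, 0.2]
width: 0.0884
finger_force: 0.0
t 16.0 pos [0.4937 0.0254 0.0659] yaw -1.0698 units [ 0.412 -0.378  1.571] turn 0.002412955748756218 F [-0.78  0.42  0.17]
[ 0.023  0.762 -0.274  2.054  0.501  0.4   -0.145]
```

```bash
python3 -m handwheel '[[1,[0.41,-0.38,0.3],0],[1,[0,0,0.4],0],[1,[0,0,0.3],0],[1,[0,0,0.2],0],[1,[0,0,0],0]]'
python3 rel.py 0.461 0.036 -0.028 -1.07;python3 -m handwheel '[[1,[0,0,0.1],0],[1,[0,0,0.1],0],[1,[0,0,0.1],0],[1,[0,0,0],0]]';python3 rel.py 0.461 0.036 -0.028 -1.07;python3 -c "
from bench import *;print(get_obs()['q'].round(3))"
```

```text
clock: 16.62
eef_pos: [0.4608, 0.0358, -0.0063]
orientation: [-0.004, 0.51, 0.86, -0.004]
force: [-0.2, 0.3, 0.6]
width: 0.0882
finger_force: 0.0
t 16.625 pos [ 0.4608  0.0358 -0.0063] yaw -1.0706 units [-0.001  0.009  0.361] turn -0.005666078562107657 F [-0.16  0.34  0.57]
clock: 17.12
eef_pos: [0.4607, 0.0357, -0.0241]
orientation: [-0.004, 0.51, 0.86, -0.004]
force: [-0.0, 0.6, 0.2]
width: 0.0886
finger_force: 0.0
t 17.125 pos [ 0.4607  0.0357 -0.0241] yaw -1.0712 units [0.001 0.008 0.064] turn -0.011504903069885497 F [-0.02  0.58  0.16]
[-0.15   0.925 -0.045  2.175  0.608  0.064 -0.285]
```

```bash
python3 -m handwheel '[[1,[-0.032,0.058,0],0],[1,[-0.032,0.058,0],0],[1,[-0.032,0.058,0.02],0],[1,[-0.032,0.058,0.02],0]]';  python3 -m handwheel '[[1,[-0.032,0.058,0.02],0],[1,[-0.032,0.058,0],0],[1,[-0.032,0.058,0],0],[1,[0,0,0],0]]';python3 g.py; python3 rel.py 0.48 0.036 -0.028 -1.07
```

```text
clock: 17.62
eef_pos: [0.4754, 0.0354, -0.0264]
orientation: [-0.005, 0.511, 0.86, -0.004]
force: [-3.2, 0.7, 3.1]
width: 0.088
finger_force: 2.0
clock: 18.12
eef_pos: [0.4901, 0.0358, -0.0276]
orientation: [-0.003, 0.511, 0.86, -0.003]
force: [-1.2, 0.2, 0.3]
width: 0.0883
finger_force: 0.7
scene label centre mm [504.9 -33.3] size [25.2 74.9] yaw 0.063 area 135.0
t 18.175 pos [ 0.4901  0.0359 -0.0276] yaw -1.0714 units [ 0.082 -0.146  0.009] turn -0.014249287132650501 F [-0.9   1.08 -0.32]
```

```bash
python3 -m handwheel '[[1,[-0.032,0.058,0],0],[1,[-0.032,0.058,0],0],[1,[-0.032,0.058,0],0],[1,[-0.032,0.058,0],0],[1,[0,0,0],0]]'; python3 g.py; python3 rel.py 0.443 -0.030 0.05 -.03
```

```text
clock: 18.8
eef_pos: [0.5054, 0.0356, -0.0277]
orientation: [-0.004, 0.511, 0.86, -0.003]
force: [-2.0, 0.7, 1.1]
width: 0.0881
finger_force: 0.9
scene label centre mm [516.2 -38.5] size [74.4 25.3] yaw -0.031 area 141.5
t 18.85 pos [ 0.5054  0.0356 -0.0277] yaw -1.0715 units [-0.458 -1.448 -1.284] turn -10.415452421217726 F [-2.37  1.46  0.45]
```

The carrier is parallel now (yaw −0.031) with about 20 mm left to the fence. I'll re-straddle at yaw −0.638 so the rear finger bears on the middle of the near side.

```bash
python3 -m handwheel '[[1,[0.045,-0.08,0],0],[1,[0,0,-0.8],0],[1,[0,0,-0.2],-1],[1,[0,0,0],-1],[1,[0,0,0],-1]]'>/dev/null;  python3 -m handwheel '[[1,[0,0,0],-1],[1,[0,0,0],-0.33],[1,[0,0,0],0]]'
python3 rel.py 0.481 0.008 -0.028 -.638
```

```text
clock: 19.85
eef_pos: [0.4999, 0.0356, 0.0323]
orientation: [-0.004, 0.314, 0.949, -0.003]
force: [-0.1, 0.1, -1.1]
width: 0.0883
finger_force: 0.0
t 19.85 pos [0.4999 0.0356 0.0323] yaw -0.6396 units [-0.028 -0.55   1.008] turn -0.016370759916551902 F [-0.12  0.1  -1.15]
```

```bash
python3 -m handwheel '[[1,[-0.03,-0.55,0],0],[1,[0,0,0.3],0],[1,[0,0,0.3],0],[1,[0,0,0.2],0],[1,[0,0,0.2],0]]'
python3 -m handwheel '[[1,[0,0,0],0],[1,[-0.054,0.04,0],0],[1,[-0.054,0.04,0],0],[1,[-0.054,0.04,0],0],[1,[0,0,0],0]]'; python3 rel.py 0.481 0.008 -0.028 -.638; python3 g.py
```

```text
clock: 20.48
eef_pos: [0.4811, 0.0082, -0.0279]
orientation: [-0.004, 0.314, 0.949, -0.003]
force: [-0.9, -0.3, 0.4]
width: 0.088
finger_force: 0.0
clock: 21.1
eef_pos: [0.4923, 0.0076, -0.0275]
orientation: [-0.005, 0.314, 0.949, -0.003]
force: [-3.7, 0.2, 3.0]
width: 0.0881
finger_force: 1.7
t 21.1 pos [ 0.4923  0.0076 -0.0275] yaw -0.6393 units [ 0.155 -0.106  0.011] turn -0.01283865593370459 F [-3.68  0.23  3.05]
scene label centre mm [519.8 -38.7] size [74.5 25.1] yaw -0.029 area 143.5
```

Contact made; I'll keep going until the fence answers.

```bash
python3 -m handwheel '[[1,[-0.054,0.04,0],0],[1,[-0.054,0.04,0],0],[1,[-0.04,0.03,0],0],[1,[0,0,0],0]]'; python3 -m handwheel '[[1,[-0.027,0.02,0],0],[1,[-0.027,0.02,0],0],[1,[0,0,0],0]]';python3 g.py;python3 rel.py 0.481 0.008 -0.028 -.638
```

```text
clock: 21.65
eef_pos: [0.503, 0.0075, -0.0277]
orientation: [-0.005, 0.314, 0.949, -0.003]
force: [-4.6, -0.5, 5.0]
width: 0.0881
finger_force: 2.5
clock: 22.02
eef_pos: [0.5053, 0.0075, -0.0279]
orientation: [-0.006, 0.314, 0.949, -0.004]
force: [-6.9, -0.1, 6.4]
width: 0.0884
finger_force: 3.9
scene label centre mm [533. -39.] size [74.  25.5] yaw -0.034 area 148.5
t 22.075 pos [ 0.5053  0.0075 -0.0279] yaw -0.6389 units [ 0.33  -0.236  0.008] turn -0.008601590629093714 F [-7.66  0.64  6.42]
```

```bash
python3 -m handwheel '[[1,[-0.027,0.02,0],0],[1,[0,0,0],0],[1,[0,0,0],0]]'; python3 -m handwheel '[[1,[-0.027,0.02,0],0],[1,[0,0,0],0],[1,[0,0,0],0]]'; python3 g.py
```

```text
clock: 22.45
eef_pos: [0.5055, 0.0073, -0.028]
orientation: [-0.008, 0.314, 0.949, -0.005]
force: [-10.7, 1.5, 7.4]
width: 0.088
finger_force: 5.3
clock: 22.82
eef_pos: [0.5057, 0.0069, -0.0281]
orientation: [-0.009, 0.314, 0.949, -0.006]
force: [-12.8, 1.0, 10.3]
width: 0.0882
finger_force: 6.6
scene label centre mm [533.4 -39.1] size [74. 25.] yaw -0.044 area 148.0
```

The carrier is seated on the fence (13 N, no more motion). Next I'll push its right end with two half-closed fingers, tool y across the fence (yaw −1.60).

```bash
python3 -m handwheel '[[1,[0.1,-0.08,0],0],[1,[0,0,-0.8],0],[-0.1,[0,0,-0.6],1],[-0.1,[0,0,0],1],[-0.1,[0,0,0],1]]' 10 >/dev/null;  python3 -m handwheel '[[-0.1,[0,0,0],1],[-0.1,[0,0,0],1],[-0.1,[0,0,0],1],[-0.1,[0,0,0],1],[-0.1,[0,0,0],1]]'>/dev/null; python3 -m handwheel '[[-0.1,[0,0,0],1],[-0.1,[0,0,0],0.63],[-0.1,[0,0,0],0]]'; python3 rel.py 0.529 -0.127 -0.028 -1.601; python3 g.py
```

```text
clock: 24.5
eef_pos: [0.5073, 0.0083, 0.0566]
orientation: [-0.002, 0.717, 0.697, -0.003]
force: [-0.2, -0.4, 0.1]
width: 0.0397
finger_force: 0.0
t 24.5 pos [0.5073 0.0083 0.0566] yaw -1.6001 units [-2.24   0.437  1.411] turn 0.00900428341733317 F [-0.24 -0.36  0.07]
scene label centre mm [533.4 -39.1] size [74.  25.3] yaw -0.039 area 148.5
```

```bash
python3 -m handwheel '[[-0.1,[-0.75,0.15,0],0],[-0.1,[-0.75,0.15,0],0],[-0.1,[-0.74,0.14,0],0],[-0.1,[0,0,0.6],0],[-0.1,[0,0,0.4],0]]' >/dev/null;  python3 -m handwheel '[[-0.1,[0,0,0.2],0],[-0.1,[0,0,0.2],0],[-0.1,[0,0,0],0]]'; python3 rel.py 0.529 -0.127 -0.028 -1.601; python3 g.py
```

```text
clock: 25.55
eef_pos: [0.5267, -0.1272, -0.028]
orientation: [-0.003, 0.718, 0.696, -0.005]
force: [-0.3, 0.5, -1.0]
width: 0.0393
finger_force: 0.0
t 25.55 pos [ 0.5267 -0.1272 -0.028 ] yaw -1.6008 units [ 0.004  0.039 -0.001] turn 0.0023220759701225724 F [-0.33  0.49 -0.99]
scene label centre mm [533.4 -39.1] size [74.  25.3] yaw -0.039 area 148.5
```

```bash
python3 -m handwheel '[[-0.1,[0.08,0,0],0],[-0.1,[0.08,0,0],0],[-0.1,[0.1,0,0],0],[-0.1,[0.12,0,0],0],[-0.1,[0.12,0,0],0]]' ; python3 g.py;  python3 -m handwheel '[[-0.1,[0.12,0,0],0],[-0.1,[0.12,0,0],0],[-0.1,[0.12,0,0],0],[-0.1,[0.12,0,0],0],[-0.1,[0.12,0,0],0]]'; python3 g.py
```

```text
clock: 26.22
eef_pos: [0.5278, -0.0992, -0.0271]
orientation: [-0.002, 0.718, 0.696, -0.005]
force: [0.6, -5.5, 5.2]
width: 0.0399
finger_force: 2.9
scene label centre mm [532.9 -18.9] size [72.9 25.7] yaw -0.021 area 151.0
clock: 26.9
eef_pos: [0.5286, -0.0632, -0.0274]
orientation: [-0.002, 0.718, 0.696, -0.005]
force: [-0.2, -5.8, 5.0]
width: 0.0396
finger_force: 3.0
scene label centre mm [533.8  18.1] size [75.2 25.2] yaw -0.029 area 158.5
```

```bash
python3 -m handwheel '[[-0.1,[0.12,0,0],0],[-0.1,[0.12,0,0],0],[-0.1,[0.12,0,0],0],[-0.1,[0.12,0,0],0],[-0.1,[0.12,0,0],0]]' ;   python3 -m handwheel '[[-0.1,[0.12,0,0],0],[-0.1,[0.12,0,0],0],[-0.1,[0.12,0,0],0],[-0.1,[0.08,0,0],0],[-0.1,[0.08,0,0],0]]'; python3 g.py
```

```text
clock: 27.58
eef_pos: [0.5295, -0.027, -0.0276]
orientation: [-0.002, 0.718, 0.696, -0.005]
force: [-0.4, -6.6, 4.8]
width: 0.0397
finger_force: 2.9
clock: 28.2
eef_pos: [0.5303, 0.0041, -0.0277]
orientation: [-0.002, 0.718, 0.696, -0.006]
force: [-0.6, -5.8, 4.7]
width: 0.0393
finger_force: 2.9
scene label centre mm [535.6  85.8] size [74.5 25.3] yaw -0.035 area 171.0
```

Around 20 mm left, slower now.

```bash
python3 -m handwheel '[[-0.1,[0.05,0,0],0],[-0.1,[0.05,0,0],0],[-0.1,[0.05,0,0],0],[-0.1,[0.05,0,0],0],[-0.1,[0,0,0],0]]' ;   python3 -m handwheel '[[-0.1,[0.03,0,0],0],[-0.1,[0.03,0,0],0],[-0.1,[0.03,0,0],0],[-0.1,[0,0,0],0]]'; python3 g.py
```

```text
clock: 28.88
eef_pos: [0.5307, 0.0168, -0.0279]
orientation: [-0.003, 0.718, 0.696, -0.005]
force: [-0.6, -4.7, 2.7]
width: 0.0397
finger_force: 2.5
clock: 29.38
eef_pos: [0.531, 0.0223, -0.028]
orientation: [-0.003, 0.718, 0.696, -0.005]
force: [0.0, -4.7, 3.7]
width: 0.0397
finger_force: 2.5
scene label centre mm [536.1 103.2] size [74.8 25.3] yaw -0.026 area 173.0
```

```bash
python3 -m handwheel '[[-0.1,[0.03,0,0],0],[-0.1,[0.03,0,0],0],[-0.1,[0,0,0],0]]' ;   python3 -m handwheel '[[-0.1,[0.03,0,0],0],[-0.1,[0.03,0,0],0],[-0.1,[0,0,0],0]]'; python3 g.py
```

```text
clock: 29.8
eef_pos: [0.5311, 0.0258, -0.028]
orientation: [-0.003, 0.718, 0.696, -0.005]
force: [0.2, -5.3, 5.6]
width: 0.0397
finger_force: 2.6
clock: 30.18
eef_pos: [0.5309, 0.027, -0.028]
orientation: [-0.002, 0.719, 0.695, -0.006]
force: [-0.3, -8.7, 4.2]
width: 0.0398
finger_force: 4.5
scene label centre mm [536.1 108.5] size [74.6 25.3] yaw -0.039 area 176.5
```

Force is rising, so it has met the block. I'll press a little more to confirm.

```bash
python3 -m handwheel '[[-0.1,[0.03,0,0],0],[-0.1,[0.03,0,0],0],[-0.1,[0,0,0],0]]' ;   python3 -m handwheel '[[-0.1,[0.03,0,0],0],[-0.1,[0,0,0],0],[-0.1,[0,0,0],0]]'; python3 g.py; python3 -m handwheel '[[-0.1,[-0.2,0,0],0],[-0.1,[-0.25,0,0],0],[-0.1,[-0.2,0,0],0],[-0.1,[0,0,-0.9],0],[-0.1,[0,0,-0.4],0]]'; python3 g.py
```

```text
clock: 30.6
eef_pos: [0.5304, 0.027, -0.0279]
orientation: [-0.001, 0.72, 0.694, -0.008]
force: [-1.0, -14.7, 5.7]
width: 0.0394
finger_force: 7.3
clock: 30.98
eef_pos: [0.5303, 0.027, -0.0279]
orientation: [-0.0, 0.72, 0.694, -0.009]
force: [0.6, -17.4, 6.2]
width: 0.0398
finger_force: 8.7
scene label centre mm [535.9 108.5] size [74.6 25.8] yaw -0.039 area 176.5
clock: 31.65
eef_pos: [0.5321, -0.0029, 0.0517]
orientation: [-0.003, 0.718, 0.696, -0.003]
force: [0.6, -1.4, 0.1]
width: 0.0391
finger_force: 0.0
scene label centre mm [536.1 108.5] size [74.6 25.5] yaw -0.041 area 176.5
```

Seated hard against the stop (17 N, no motion). The x reading may be 1–2 mm short of the fence, so I'll nudge the near side with two open fingers at yaw −0.03.

```bash
python3 -m handwheel '[[1,[0,0,0],-1],[1,[0,0,0],-1],[1,[0,0,0],-1],[1,[0,0,0],-1],[1,[0,0,0],-1]]' >/dev/null; python3 -m handwheel '[[1,[0,0,0],-1],[1,[0,0,0],-1],[1,[0,0,0],-1],[1,[0,0,0],-1],[1,[0,0,0],-1]]'>/dev/null;  python3 -m handwheel '[[1,[0,0,0],-1],[1,[0,0,0],-1],[1,[0,0,0],-1],[1,[0,0,0],-1],[1,[0,0,0],-1]]'>/dev/null; python3 -m handwheel '[[1,[0,0,0],-0.7],[1,[0,0,0],0]]' ; python3 rel.py 0.464 0.106 -0.027 -0.030
```

```text
clock: 33.83
eef_pos: [0.531, -0.0029, 0.0496]
orientation: [-0.005, 0.016, 1.0, -0.001]
force: [0.5, -1.1, 0.3]
width: 0.0879
finger_force: 0.0
t 33.825 pos [ 0.531  -0.0029  0.0496] yaw -0.0321 units [1.16  1.78  1.287] turn -0.020880504748009843 F [ 0.49 -1.07  0.28]
```

```bash
python3 -m handwheel '[[1,[0.58,0.89,0],0],[1,[0.58,0.89,0],0],[1,[0,0,0],0],[1,[0,0,0.5],0],[1,[0,0,0.4],0]]'; python3 rel.py 0.464 0.106 -0.027 -0.030;  python3 -m handwheel '[[1,[0,0,0.2],0],[1,[0,0,0.15],0],[1,[0,0,0],0]]'; python3 rel.py 0.464 0.106 -0.027 -0.030
```

```text
clock: 34.45
eef_pos: [0.4664, 0.1027, -0.0043]
orientation: [-0.005, 0.017, 1.0, -0.001]
force: [0.4, -0.8, -0.4]
width: 0.0878
finger_force: 0.0
t 34.45 pos [ 0.4664  0.1027 -0.0043] yaw -0.0335 units [0.038 0.054 0.378] turn -0.03512838297198312 F [ 0.38 -0.79 -0.36]
clock: 34.83
eef_pos: [0.4657, 0.1031, -0.025]
orientation: [-0.005, 0.016, 1.0, -0.001]
force: [-0.2, -0.3, -0.0]
width: 0.0882
finger_force: 0.0
t 34.825 pos [ 0.4657  0.1031 -0.025 ] yaw -0.0321 units [0.029 0.048 0.034] turn -0.02122184040479834 F [-0.23 -0.25 -0.04]
```

```bash
python3 -m handwheel '[[1,[-0.06,0,0],0],[1,[-0.06,0,0],0],[1,[-0.04,0,0],0],[1,[0,0,0],0]]';   python3 -m handwheel '[[1,[-0.035,0,0],0],[1,[-0.035,0,0],0],[1,[0,0,0],0]]';python3 -m handwheel '[[1,[-0.035,0,0],0],[1,[-0.035,0,0],0],[1,[0,0,0],0]]'; python3 g.py
```

```text
clock: 35.33
eef_pos: [0.4756, 0.1032, -0.0245]
orientation: [-0.005, 0.016, 1.0, -0.001]
force: [1.1, 1.1, -0.3]
width: 0.0883
finger_force: 0.0
clock: 35.7
eef_pos: [0.4781, 0.1027, -0.0247]
orientation: [-0.006, 0.016, 1.0, -0.002]
force: [-4.3, -0.8, 4.0]
width: 0.0879
finger_force: 2.1
clock: 36.08
eef_pos: [0.4805, 0.1024, -0.0248]
orientation: [-0.007, 0.015, 1.0, -0.002]
force: [-8.0, -0.6, 5.6]
width: 0.0883
finger_force: 3.9
scene label centre mm [538.7 107.6] size [75.2 25.1] yaw -0.034 area 176.0
```

```bash
python3 -m handwheel '[[1,[-0.04,0,0],0],[1,[-0.03,0,0],0],[1,[0,0,0],0]]'; python3 g.py
python3 - <<'E'
from h import *
cv2.imwrite("pics/s9.png",camera("scene")[190:290,200:340,::-1].repeat(5,0).repeat(5,1))
E
```

```text
clock: 36.5
eef_pos: [0.4803, 0.1023, -0.0249]
orientation: [-0.01, 0.015, 1.0, -0.002]
force: [-15.0, 0.4, 12.0]
width: 0.0879
finger_force: 8.0
scene label centre mm [538.8 107.6] size [75.2 25.3] yaw -0.03 area 177.0
```

View pics/s9.png

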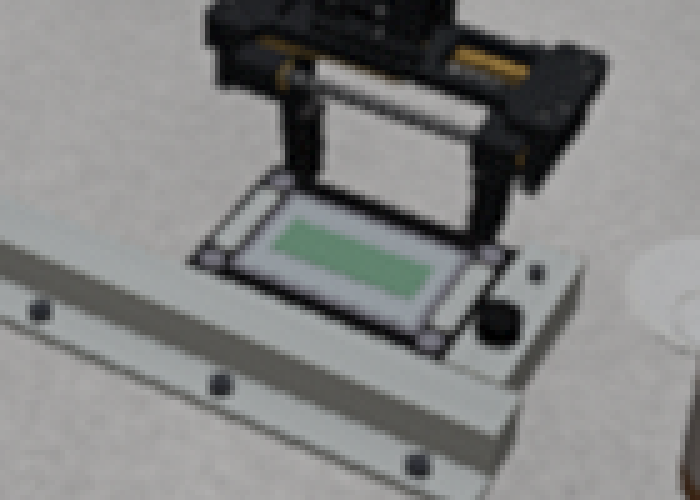

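The carrier lies along the fence: its far edge runs from crop (195,262) to (440,355) right at the fence top, and its left end is against the stop by the knob (498,325). I'll back off, rise clear and check once more.

```bash
python3 -m handwheel '[[1,[0.15,0.01,0],0],[1,[0.15,0,0],0],[1,[0,0,-0.7],0],[1,[0,0,-0.9],0],[1,[0,0,0],0]]'; python3 g.py
python3 - <<'E'
from h import *
cv2.imwrite("pics/s10.png",camera("scene")[195:285,220:340,::-1].repeat(6,0).repeat(6,1))
E
```

```text
clock: 37.22
eef_pos: [0.474, 0.1056, 0.0745]
orientation: [-0.001, 0.016, 1.0, 0.001]
force: [0.5, 0.2, 0.0]
width: 0.0879
finger_force: 0.0
scene label centre mm [538.8 107.6] size [75.2 25.3] yaw -0.03 area 176.0
```

View pics/s10.png

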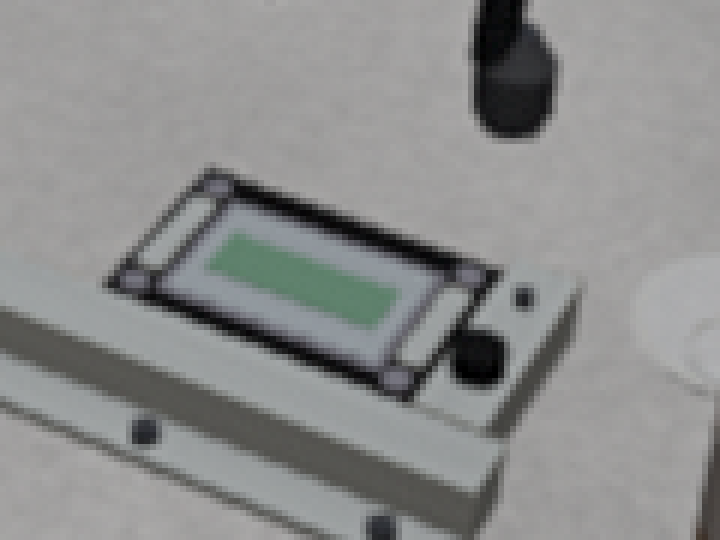

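The carrier sits flush in the corner: fence edge from crop (110,285) to (408,400), stop end from (408,400) to (497,272) with no visible gap. The arm is clear, so I'm handing in.

```bash
python3 -c "
from bench import job;print(job.hand_in())"
```

```text
the job is handed in; nothing more can be done
None
```

I docked the carrier flat against the fence and up to the stop, released it and handed the job in at about 37 s; pushing forces stayed under 20 N, but the hand-in returned no verdict and I could not read the pin directly (I estimate about 5 of 6 mm).

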